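Roll-test two ceramic rods and reject the one that rocks

TASK

With the rolling board, roll both white rods, one after the other, across the steel plate to the stop rail: press the board lightly on top of the rod and keep the pressing gentle the whole way (well under 35 N), giving way where a rod lifts the board. Then put the board back flat on the rubber mat, leave the rod that ran evenly where it lies at the stop rail, never lifting it, and put the one that rocked or wobbled into the red tray, laying it in without dropping it. Leave the things around undisturbed.

Things in the scene. Friction and masses are not known exactly. Their poses are not given: they have to be found in the camera images.
- plate: Fixed flat steel plate, 220 (x) by 250 (y) by 12 mm; origin at the centre of its underside, z up. Rods start at x about -30 mm, y about +60 and -60 mm, axes about along y; roll them in +x. Stop rail along y, 10 mm high, near face at x = +62 mm, so a rod against it has its centre at x = +50 mm. The rail has 54 mm wide finger gaps at y = +60 and -60 mm.
- rod_1_center (a point): Smooth white ceramic rod, 80 mm long, 24 mm high as it lies, about 120 g, with a thin blue stripe that is on top at the start. This point is its centre, 12 mm above the plate. y is its long axis; x and z turn as it rolls (z up at the start). One of the two rods is round, the other oval (26 mm thick one way, 24 mm the other, lying flat at the start): found by rolling.
- rod_2_center (a point): Smooth white ceramic rod, 80 mm long, 24 mm high as it lies, about 120 g, with a thin blue stripe that is on top at the start. This point is its centre, 12 mm above the plate. y is its long axis; x and z turn as it rolls (z up at the start). One of the two rods is round, the other oval (26 mm thick one way, 24 mm the other, lying flat at the start): found by rolling.
- board_grip (a point): Rolling board: flat aluminium board 130 (x) by 70 (y) by 8 mm, about 200 g, with a blue upright handle block on the middle of its top, 22 mm thick (x), 60 mm long (y), 45 mm high. This point is in the handle, 33 mm above the board's flat underside (handle top 53 mm above it). x is the rolling direction, y along the handle, z up.
- board: The same board, at the centre of its underside. It travels up to twice as far as the rod that rolls below it, so watch the rod to know when it is at the rail. Board, rod and plate are stiff (about 10 N or more for each mm), so a height held 1 mm too low presses too hard: feel the force.
- mat: Fixed black rubber mat, 160 mm (x) by 120 mm (y), 4 mm thick, beside the plate; origin at the centre of its underside. The board lies on it at the start and belongs there at the end.
- tray: Fixed open red tray, 140 mm (x) by 130 mm (y), 30 mm high, walls 4 mm, floor 4 mm; origin at the centre of its underside. Reject rods go in here.
- flask: Bystander: closed white plastic flask with blue cap, 44 mm across, 90 mm tall; origin at the centre of its underside.
- dish: Bystander: small white ceramic mixing bowl, 70 mm across, 30 mm tall; origin at the centre of its underside.
- brush: Bystander: thin brush lying down, 160 mm long; origin at the centre of its underside.
- plaster: Bystander: white plaster puck, 64 mm across, 30 mm tall; origin at the centre of its underside.
Things that resemble listed ones, but are neither listed nor needed, are in the scene too. Leave any green look-alike of the part that bears rod_2_center alone. Several things look just like the mat: the one meant starts farthest to the robot's left.

How it is judged:
On the way, in this order (a step that is already met when the one before it is completed fails the run):
1. the first rod rolls under the pressing board: its blue stripe has come round to the underside while the board bears on it (((angle between rod_1_center's own z axis and vertical above 1.9 rad and contact force between board and rod_1 above 1 N and z of rod_1_center in the frame of plate below 0.03 m and x of rod_1_center in the frame of plate below 0.036 m) or (angle between rod_2_center's own z axis and vertical above 1.9 rad and contact force between board and rod_2 above 1 N and z of rod_2_center in the frame of plate below 0.03 m and x of rod_2_center in the frame of plate below 0.036 m))), for 0.1 s.
2. with one rod at the stop rail, the other rolls under the pressing board, stripe underneath ((((x of rod_1_center in the frame of plate between 0.036 and 0.064 m and z of rod_1_center in the frame of plate below 0.03 m) and (angle between rod_2_center's own z axis and vertical above 1.9 rad and contact force between board and rod_2 above 1 N and z of rod_2_center in the frame of plate below 0.03 m and x of rod_2_center in the frame of plate below 0.036 m)) or ((x of rod_2_center in the frame of plate between 0.036 and 0.064 m and z of rod_2_center in the frame of plate below 0.03 m) and (angle between rod_1_center's own z axis and vertical above 1.9 rad and contact force between board and rod_1 above 1 N and z of rod_1_center in the frame of plate below 0.03 m and x of rod_1_center in the frame of plate below 0.036 m)))), for 0.1 s.
3. both rods lie at the stop rail (x of rod_1_center in the frame of plate between 0.036 and 0.064 m and z of each of rod_1_center, rod_2_center in the frame of plate below 0.03 m and x of rod_2_center in the frame of plate between 0.036 and 0.064 m), for 0.2 s.
At the end, for the whole second after the job is handed in: The oval rod lies flat in the red tray, the round rod lies on the plate at the stop rail (its centre within 14 mm of touching it), the board stands flat on the mat within 35 mm of the mat's centre, and all are at rest (x of rod_1_center in the frame of plate between 0.036 and 0.064 m and z of rod_1_center in the frame of plate below 0.03 m and linear speed of each of rod_1, rod_2, board below 0.02 m/s and z of rod_2_center in the frame of tray below 0.03 m and x of rod_2_center in the frame of tray between -0.066 and 0.066 m and y of rod_2_center in the frame of tray between -0.061 and 0.061 m and angle between rod_2_center's own y axis and vertical above 1.3 rad and horizontal distance between board and mat below 0.035 m and angle between board_grip's own z axis and vertical below 0.08 rad and height (world z) of board below 0.012 m).
It fails at once if the board presses on a rod with more than 35 N (contact force between board and rod_1 above 35 N or contact force between board and rod_2 above 35 N).
It fails at once if the round rod is lifted off the plate (z of rod_1_center in the frame of plate above 0.045 m).
It fails at once if the reject is dropped into the tray (horizontal distance between rod_2_center and tray below 0.07 m and contact force between the fingers and rod_2 below 0.05 N and linear speed of rod_2 above 0.8 m/s).
It fails at once if a bystander (flask, bowl, brush or puck) is pushed more than 30 mm (distance of any of flask, dish, brush, plaster from where it was at the start of the episode above 0.03 m).
It also fails if it takes over 72 s, if anything falls off the work surface, if the arm or the gripper's body presses on something with over 40 N, if the wrist force passes 120 N, or if a joint passes its speed limit or range.

ROBOT

A 7-joint arm with a two-finger parallel gripper is mounted at the origin on the work surface. World frame = base frame: x ahead of the robot, y to its left, z up, the work surface at z = 0. Lengths are in m, angles in rad, forces in N, time in s.
With the tool pointing down it reaches from about 0.425 to 1.025 m from the base axis. Payload 3.6 kg.
Tool frame: the origin (TCP) lies on the mounting face of the last link; the fingertips stand 173 mm ahead of it and the grasp point (between the pads) lies 155 mm ahead of it (ctrl.nose_length is the distance from the TCP to the fingertips, in m); z points along the fingers, x is the direction in which the jaws open and shut, and the axes are right-handed (so a half turn about z gives the same grasp; the last joint's range is limited). The gripper opens to 85 mm and grips with 20 to 120 N. Pads are 22 mm wide; open, the fingers measure 114 mm over their backs; the gripper's body (76 mm by 85 mm) begins 54 mm behind the grasp point. The pads swing forward as they close: fully open they stand 13 mm farther back than shut.
Start: joints at [1.137, 0.591, 0.048, 1.609, -0.033, 0.943, -0.034], TCP at [0.242, -0.684, 0.405] pointing down, gripper open.
Joint ranges: [-2.69, 2.69], [-0.47, 2.24], [-1.27, 1.36], [0.19, 2.51], [-1.53, 4.68], [0.08, 2.07], [-3.09, 3.09]. Speed limits (rad/s): [2.57, 2.57, 3.14, 3.14, 3.14, 3.14, 3.14].

INTERFACE

Orientations are given as a unit quaternion [x, y, z, w].
In Python, from plant import ctrl, vision, finish_job gives the robot as it stands.
- The arm moves only by the shell command python3 -m jog 'ROWS' [OPENING] [FORCE]. ROWS is a JSON object of lists of equal length, an entry for each row: "delta_pos": the shift along the tool's x, y, z in mm, a list of three; "yaw": the turn about the tool's z in rad. In form: {"delta_pos": [[tx, ty, tz], ...], "yaw": [yaw, ...]}. A call has exactly 5 rows; each row is the pose to reach, as a shift and turn from the pose commanded when the call began, along the tool's axes at that moment; what a row does not reach only later rows make up. A row lasts 1/12 s, in which the tool goes at most 41.7 mm and 7.16 degrees, less where a joint would pass 70% of its speed; a pose out of reach is approached as far as the arm can. A call with a gripper value outside its range is refused whole. OPENING is the finger opening in mm, from 0 to 85.4, set as the call begins (- or left out, the last holds). The fingers move at their own pace and stop on an object; FORCE is the grip in N (left out, the last holds). Time passes only in rows, so rows that repeat a pose let the fingers close, or fill a call up. It gives the time, the measured TCP pose, the force and the opening at its end, in the units of the state.
- ctrl.state(): the state, without advancing time (a new reading comes with each control period).
- vision.snapshot(name): name is "side" or "top"; returns the picture (384x512x3 uint8, red, green, blue); there is no depth.
- vision.camera_info(name): a dict with "K" (3x3 intrinsics, pixels), "k1" (the pictures are not rectified: a ray, as slopes to the right and down, at radius r is drawn at 1 + k1 r^2 times it, then the intrinsics apply), "camera_from_world" (4x4, takes a point from world to camera coordinates). Camera axes: x right, y down, z forward; pixel columns grow to the right and rows downward; lengths in m; the calibration is good to about 2 mm. A picture is of the moment at which its call begins. camera_info takes no time and is no camera call.
- finish_job(): hands the job in, once; it reports no verdict.
The state is a dict: "time": time; "qpos": joint angles; "qvel": joint speeds; "effort": joint torques, N m; "tcp_pos": TCP position; "orientation": TCP orientation; "contact_force": force on the tool from outside, world axes, zero at the start; "ft_torque": the same for the moment, N m; "gripper_width": opening from 0.0 (shut) to 1.0 (fully open).
Only numpy, scipy, OpenCV 4.12 (cv2) and the standard library are available. Lean on these libraries where they do the work, as an engineer would, in place of code of your own. Each camera call takes 0.05 s, during which the arm holds its last target. There are 200 camera calls.

## Working session

There is one attempt and no reset: what is moved stays moved. The work goes in short steps, Python scripts to look and compute and a shell command to move; the robot and the scene stay as the last step left them, time stands still between calls to the robot, and variables do not carry over. Pictures are saved under pics/ and viewed, about 8 in all and at most 12, crops included, and the job is handed in when it is done.

```bash
ls; mkdir -p pics
cat > h.py <<'E'
import numpy as np, cv2
from plant import ctrl, vision, finish_job
def snap(n,f=None):
    im=vision.snapshot(n)[:,:,::-1].copy()
    if f: cv2.imwrite('pics/'+f,im)
    return im
def ray(n,u,v):
    c=vision.camera_info(n);K=np.array(c["K"]);T=np.array(c["camera_from_world"])
    d=np.array([(u-K[0,2])/K[0,0],(v-K[1,2])/K[1,1]]);p=d.copy()
    for _ in range(20): p=d/(1+c["k1"]*(p@p))
    R=T[:3,:3]; return -R.T@T[:3,3], R.T@np.array([p[0],p[1],1])
def pt(n,u,v,z):
    o,d=ray(n,u,v); return (o+d*(z-o[2])/d[2])
def proj(n,P):
    c=vision.camera_info(n);K=np.array(c["K"]);T=np.array(c["camera_from_world"])
    q=T[:3,:3]@np.array(P)+T[:3,3];p=q[:2]/q[2];p=p*(1+c["k1"]*(p@p))
    return K[:2,:2]@p+K[:2,2]
E
python3 - <<'E'
from h import *
a=snap('top','t0.png');b=snap('side','s0.png')
s=ctrl.state();print({k:np.round(s[k],3) for k in s})
for n in('top','side'):
    c=vision.camera_info(n);T=np.array(c["camera_from_world"]);print(n,np.round(c["K"],1).tolist(),c["k1"],(-T[:3,:3].T@T[:3,3]).round(3),T[:3,:3].round(2).tolist())
E
```

```text
pics
{'time': np.float64(0.1), 'qpos': array([ 1.138,  0.592,  0.048,  1.61 , -0.033,  0.943, -0.034]), 'qvel': array([-0.   , -0.002,  0.002, -0.002, -0.001,  0.   , -0.002]), 'effort': array([ 4.0000e-03, -5.5000e+01,  1.5530e+00, -1.9882e+01,  1.0000e-02,
        4.0000e-03, -0.0000e+00]), 'tcp_pos': array([ 0.242, -0.683,  0.404]), 'orientation': array([ 0.816, -0.577, -0.001, -0.001]), 'contact_force': array([ 0.061, -0.292, -0.441]), 'ft_torque': array([0.001, 0.062, 0.003]), 'gripper_width': np.float64(0.996)}
top [[475.1, 0.0, 251.2], [0.0, 475.1, 198.7], [0.0, 0.0, 1.0]] 0.06742990268742823 [ 0.433 -0.055  1.542] [[0.02, -1.0, 0.0], [-1.0, -0.02, -0.09], [0.09, -0.0, -1.0]]
side [[403.4, 0.0, 258.7], [0.0, 403.4, 185.7], [0.0, 0.0, 1.0]] -0.050868005006081636 [-0.029 -0.81   0.957] [[0.77, -0.64, -0.02], [-0.45, -0.52, -0.73], [0.46, 0.56, -0.69]]
```

View pics/t0.png

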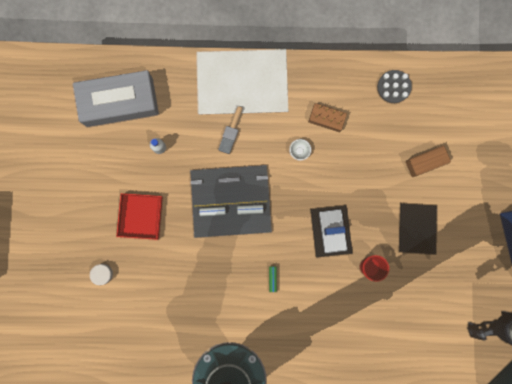

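View pics/s0.png

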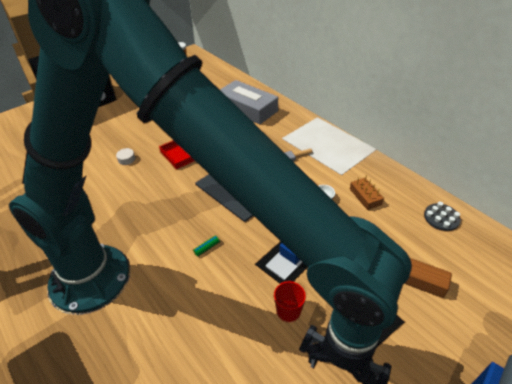

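The top view shows the plate at (231,200), with rods at about (212,211) and (250,210) and the rail near v≈180. The board lies on a black mat at (332,230), a look-alike mat is at (418,228), and the red tray is at (140,215). The green rod look-alike is at (273,278). Of the two mats, (332,230) is farther to the robot's left (image left is +y) and carries the board. An enlarged crop should confirm this.

Run:
```python
from h import *
a=cv2.imread('pics/t0.png')
c=a[155:265,180:360];cv2.imwrite('pics/t0c.png',cv2.resize(c,None,fx=4.4,fy=4.4,interpolation=cv2.INTER_CUBIC))
hsv=cv2.cvtColor(a,cv2.COLOR_BGR2HSV)
def comps(m,name,z,amin=25,box=None):
    m=m.astype(np.uint8)
    if box: k=np.zeros_like(m);k[box[1]:box[3],box[0]:box[2]]=1;m=m*k
    cs,_=cv2.findContours(m,cv2.RETR_EXTERNAL,cv2.CHAIN_APPROX_NONE)
    for q in cs:
        if cv2.contourArea(q)<amin: continue
        r=cv2.minAreaRect(q);B=cv2.boxPoints(r);W=np.array([pt('top',*p,z) for p in B])
        e=W[1]-W[0];f=W[2]-W[1]
        print(name,np.round(r[0],1),'ctr',W.mean(0).round(4)[:2],'len',np.linalg.norm(e).round(3),np.degrees(np.arctan2(e[1],e[0])).round(1),np.linalg.norm(f).round(3),np.degrees(np.arctan2(f[1],f[0])).round(1))
H,S,V=[hsv[:,:,i].astype(int) for i in range(3)]
comps((S<90)&(V<110),'plate',.012,300,(180,155,285,250))
comps((V>140)&(S<80),'rod',.024,25,(190,190,272,228))
comps((V<70),'mat',.004,300,(300,190,360,265)); comps((V>120)&(S<60),'board',.012,100,(312,200,355,262))
comps((H>100)&(H<130)&(S>120)&(V>60),'handle',.057,20,(312,200,355,262))
comps(((H<8)|(H>172))&(S>150),'tray',.03,300,(100,170,180,260))
```

```text
plate [230.8 200.6] ctr [0.5622 0.0073] len 0.253 -84.5 0.219 -174.8
rod [211.5 211.3] ctr [0.5249 0.0679] len 0.081 -84.1 0.021 -173.8
rod [250.  209.4] ctr [ 0.5337 -0.0549] len 0.078 -85.5 0.021 -175.6
mat [331.1 230.7] ctr [ 0.4718 -0.3179] len 0.115 -81.9 0.153 -173.1
board [332.6 230.9] ctr [ 0.471  -0.3213] len 0.072 -80.7 0.132 -171.8
handle [335.  230.3] ctr [ 0.4715 -0.321 ] len 0.056 -83.1 0.013 -174.2
tray [139.  215.9] ctr [0.5058 0.2961] len 0.139 -1.4 0.135 -93.0
```

View pics/t0c.png

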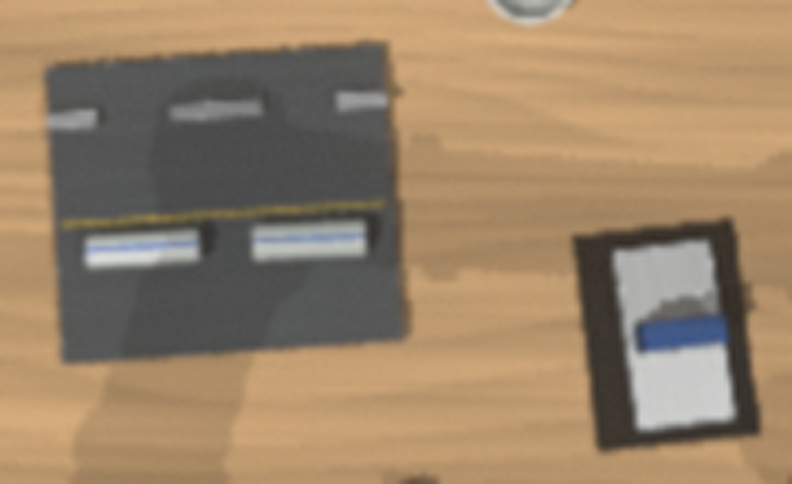

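The crop confirms it: two white rods with a blue stripe lie before the rail (finger gaps visible), and the board with its blue handle lies on the left-hand mat. Next I plan the move to the handle.

```bash
cat >> h.py <<'E'
def cur():
    s=ctrl.state();q=s['orientation'];return np.array(s['tcp_pos']),2*np.degrees(np.arctan2(q[1],q[0]))
def plan(x,y,z,ang,n=1,start=None):
    p,a=start or cur();da=(ang-a+180)%360-180;d=(np.array([x,y,z])-p)*1000/n
    for i in range(n):
        t=np.radians(a+da*i/n);X=np.array([np.cos(t),np.sin(t)]);Y=np.array([np.sin(t),-np.cos(t)])
        print('move',np.round([X@d[:2],Y@d[:2],-d[2]],1),'yaw',round(-np.radians(da/n),3))
    return np.array([x,y,z]),ang
def st():
    s=ctrl.state();p,a=cur();print('t',round(float(s['time']),2),'p',p.round(4),'ang',round(a%360,2),'F',np.round(s['contact_force'],2),'M',np.round(s['ft_torque'],2),'w',round(float(s['gripper_width']),3), 'q', np.round(s['qpos'],2), 'quat',np.round(s['orientation'],4))
E
python3 - <<'E'
from h import *
plan(.4712,-.321,.30,8,3)
E
```

```text
move [ -88.3 -112.4   34.5] yaw -0.457
move [ -29.7 -139.8   34.5] yaw -0.457
move [  35.1 -138.6   34.5] yaw -0.457
```

```bash
python3 -m jog '{"delta_pos":[[-18,-22,7],[-35,-45,14],[-53,-67,21],[-70,-90,28],[-88,-112,34]],"yaw":[-0.091,-0.183,-0.274,-0.366,-0.457]}' 85
python3 -m jog '{"delta_pos":[[-6,-28,7],[-12,-56,14],[-18,-84,21],[-24,-112,28],[-30,-140,34]],"yaw":[-0.091,-0.183,-0.274,-0.366,-0.457]}'
python3 -m jog '{"delta_pos":[[7,-28,7],[14,-56,14],[21,-84,21],[28,-112,28],[35,-139,34]],"yaw":[-0.091,-0.183,-0.274,-0.366,-0.457]}'
python3 - <<'E'
from h import *
st();plan(.4712,-.321,.190,8)
a=snap('top','t1.png');cv2.imwrite('pics/t1c.png',cv2.resize(a[170:280,270:380],None,fx=5,fy=5))
E
```

```text
time: 0.52
tcp_pos: [0.3185, -0.5618, 0.3698]
orientation: [0.927, -0.375, -0.0, -0.0]
contact_force: [0.5, 0.2, -0.3]
gripper_width: 0.997
time: 0.93
tcp_pos: [0.3946, -0.4408, 0.336]
orientation: [0.988, -0.156, -0.0, -0.0]
contact_force: [0.8, 1.2, -0.4]
gripper_width: 0.995
time: 1.35
tcp_pos: [0.4712, -0.3195, 0.302]
orientation: [0.997, 0.072, -0.0, -0.0]
contact_force: [-0.6, -0.3, -0.1]
gripper_width: 0.995
t 1.35 p [ 0.4712 -0.3195  0.302 ] ang 8.29 F [-0.55 -0.27 -0.13] M [0.05 0.02 0.01] w 0.995 q [ 0.74  0.55 -0.31  2.03  0.29  0.6   0.38] quat [ 9.974e-01  7.230e-02 -4.000e-04 -3.000e-04]
move [ -0.2   1.4 112. ] yaw 0.005
```

View pics/t1c.png

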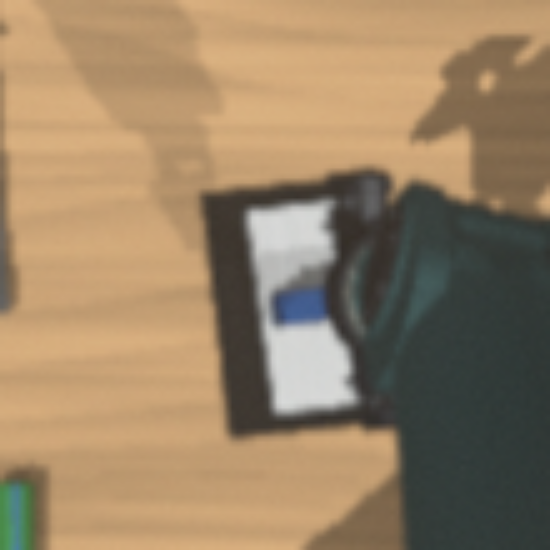

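The jaws straddle the blue handle, which sits at about (300,305) in the crop. I'll descend and grip.

```bash
python3 -m jog '{"delta_pos":[[0,1,25],[0,1,50],[0,1,75],[0,1,100],[0,1,113]],"yaw":[0.002,0.005,0.005,0.005,0.005]}'
python3 -m jog '{"delta_pos":[[0,0,0],[0,0,0],[0,0,0],[0,0,0],[0,0,0]],"yaw":[0,0,0,0,0]}' 0 30
python3 -m jog '{"delta_pos":[[0,0,0],[0,0,0],[0,0,0],[0,0,0],[0,0,0]],"yaw":[0,0,0,0,0]}' 0 100
python3 - <<'E'
from h import *
st()
E
```

```text
time: 1.82
tcp_pos: [0.4701, -0.3217, 0.1871]
orientation: [0.998, 0.067, -0.002, -0.001]
contact_force: [-0.4, 0.6, -0.4]
gripper_width: 0.995
time: 2.23
tcp_pos: [0.4715, -0.3223, 0.191]
orientation: [0.998, 0.067, 0.001, 0.001]
contact_force: [0.6, 0.1, 0.7]
gripper_width: 0.299
time: 2.65
tcp_pos: [0.4716, -0.3223, 0.1912]
orientation: [0.998, 0.067, 0.001, 0.001]
contact_force: [-0.5, 0.3, 4.9]
gripper_width: 0.242
t 2.65 p [ 0.4716 -0.3223  0.1912] ang 7.74 F [-0.5   0.29  4.91] M [0.08 0.15 0.01] w 0.242 q [ 0.67  0.73 -0.2   2.07  0.37  0.38  0.3 ] quat [9.977e-01 6.750e-02 1.000e-03 8.000e-04]
```

```bash
python3 -m jog '{"delta_pos":[[0,0,-8],[0,0,-25],[0,0,-45],[0,0,-65],[0,0,-65]],"yaw":[0,0,0,0,0]}'
python3 - <<'E'
from h import *
st();s=plan(.494,-.0586,.255,5.3,2)
a=snap('top');b=snap('side')
cv2.imwrite('pics/ab.png',np.hstack([cv2.resize(a[170:290,250:390],(420,360)),cv2.resize(b[180:330,200:380],(380,360))]))
E
```

```text
time: 3.07
tcp_pos: [0.4719, -0.3226, 0.2583]
orientation: [0.998, 0.067, 0.003, 0.002]
contact_force: [-0.6, 0.0, -2.2]
gripper_width: 0.243
t 3.07 p [ 0.4719 -0.3226  0.2583] ang 7.71 F [-0.58  0.04 -2.18] M [ 0.   -0.08 -0.03] w 0.243 q [ 0.72  0.62 -0.27  2.05  0.33  0.51  0.34] quat [0.9977 0.0672 0.0026 0.0018]
move [  28.6 -129.3    1.7] yaw 0.021
move [  25.9 -129.9    1.7] yaw 0.021
```

View pics/ab.png

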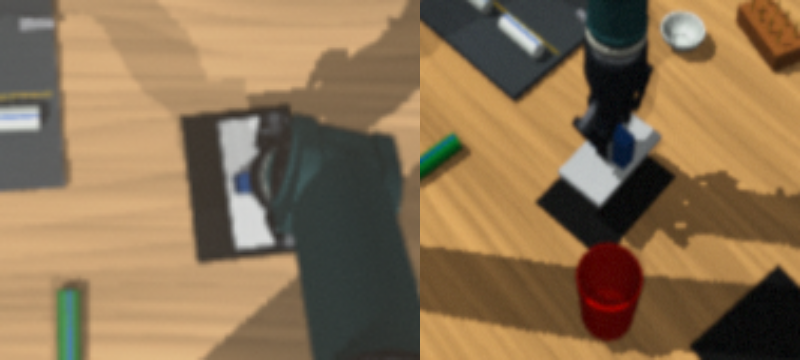

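The board is held and hangs level above the mat, reading about 2.2 N. I'll carry it over the right-hand rod.

```bash
python3 -m jog '{"delta_pos":[[5,-20,0],[11,-46,0],[17,-74,0],[23,-102,0],[29,-129,0]],"yaw":[0.004,0.008,0.012,0.016,0.021]}'
python3 -m jog '{"delta_pos":[[5,-28,1],[11,-56,2],[17,-84,3],[22,-110,3],[26,-130,3]],"yaw":[0.004,0.008,0.012,0.016,0.021]}'
python3 -m jog '{"delta_pos":[[0,0,5],[0,0,10],[0,0,14],[0,0,18],[0,0,18]],"yaw":[0,0,0,0,0]}'
python3 - <<'E'
from h import *
st();plan(.494,-.0586,.225,5.3)
E
```

```text
time: 3.58
tcp_pos: [0.4816, -0.1889, 0.2535]
orientation: [0.998, 0.057, -0.001, -0.001]
contact_force: [0.5, -0.2, -2.6]
gripper_width: 0.245
time: 4.0
tcp_pos: [0.4929, -0.0555, 0.2506]
orientation: [0.999, 0.048, -0.001, -0.001]
contact_force: [0.5, 1.0, -2.7]
gripper_width: 0.246
time: 4.42
tcp_pos: [0.4928, -0.0595, 0.2325]
orientation: [0.999, 0.045, -0.001, 0.0]
contact_force: [0.2, 0.3, -2.8]
gripper_width: 0.243
t 4.42 p [ 0.4928 -0.0595  0.2325] ang 5.2 F [ 0.23  0.31 -2.78] M [ 0.04  0.01 -0.01] w 0.243 q [ 0.15  0.6  -0.16  2.22  0.28  0.34 -0.16] quat [ 9.99e-01  4.53e-02 -1.30e-03  3.00e-04]
move [ 1.3 -0.8  7.5] yaw -0.002
```

```bash
python3 -m jog '{"delta_pos":[[0,0,2],[0,0,4],[0,0,5],[0,0,6],[0,0,6]],"yaw":[0,0,0,0,0]}'
python3 -m jog '{"delta_pos":[[0,0,0.5],[0,0,1],[0,0,1.5],[0,0,1.5],[0,0,1.5]],"yaw":[0,0,0,0,0]}'
python3 -m jog '{"delta_pos":[[0,0,0.4],[0,0,0.8],[0,0,0.8],[0,0,0.8],[0,0,0.8]],"yaw":[0,0,0,0,0]}'
```

```text
time: 4.83
tcp_pos: [0.4934, -0.0583, 0.2276]
orientation: [0.999, 0.046, -0.0, 0.0]
contact_force: [-0.0, -0.3, -1.3]
gripper_width: 0.247
time: 5.25
tcp_pos: [0.4934, -0.0581, 0.2262]
orientation: [0.999, 0.047, 0.0, 0.0]
contact_force: [1.0, -0.5, -2.9]
gripper_width: 0.249
time: 5.67
tcp_pos: [0.4935, -0.0581, 0.2254]
orientation: [0.999, 0.046, 0.0, 0.0]
contact_force: [0.7, 0.6, -2.1]
gripper_width: 0.244
```

```bash
python3 -m jog '{"delta_pos":[[0,0,0.5],[0,0,1],[0,0,1],[0,0,1],[0,0,1]],"yaw":[0,0,0,0,0]}'
python3 -m jog '{"delta_pos":[[0,0,0.4],[0,0,0.8],[0,0,0.8],[0,0,0.8],[0,0,0.8]],"yaw":[0,0,0,0,0]}'
```

```text
time: 6.08
tcp_pos: [0.4934, -0.0581, 0.2244]
orientation: [0.999, 0.046, -0.0, -0.0]
contact_force: [0.1, 0.0, -2.4]
gripper_width: 0.245
time: 6.5
tcp_pos: [0.4934, -0.0582, 0.2236]
orientation: [0.999, 0.046, -0.0, 0.0]
contact_force: [0.4, -0.0, -1.3]
gripper_width: 0.248
```

```bash
python3 -m jog '{"delta_pos":[[0,0,0.3],[0,0,0.5],[0,0,0.5],[0,0,0.5],[0,0,0.5]],"yaw":[0,0,0,0,0]}'
python3 -m jog '{"delta_pos":[[0,0,0.3],[0,0,0.4],[0,0,0.4],[0,0,0.4],[0,0,0.4]],"yaw":[0,0,0,0,0]}'
```

```text
time: 6.92
tcp_pos: [0.4936, -0.0581, 0.2232]
orientation: [0.999, 0.047, 0.0, 0.0]
contact_force: [-0.4, 0.6, 0.4]
gripper_width: 0.246
time: 7.33
tcp_pos: [0.4938, -0.0581, 0.2231]
orientation: [0.999, 0.047, 0.001, 0.0]
contact_force: [-1.4, 0.1, 5.2]
gripper_width: 0.247
```

```bash
python3 -m jog '{"delta_pos":[[2,0,0],[4,0,0],[6,0,0],[8,0,0],[10,0,0]],"yaw":[0,0,0,0,0]}'
python3 -m jog '{"delta_pos":[[2,0,0],[4,0,0],[6,0,0],[8,0,0],[10,0,0]],"yaw":[0,0,0,0,0]}'
```

```text
time: 7.75
tcp_pos: [0.5041, -0.0573, 0.2239]
orientation: [0.999, 0.046, 0.001, 0.0]
contact_force: [-1.9, 0.4, 13.8]
gripper_width: 0.247
time: 8.17
tcp_pos: [0.5147, -0.0566, 0.2246]
orientation: [0.999, 0.046, 0.002, 0.001]
contact_force: [-2.3, -1.2, 17.6]
gripper_width: 0.247
```

```bash
python3 -m jog '{"delta_pos":[[1,0,-0.5],[3,0,-0.9],[5,0,-1.2],[7,0,-1.5],[9,0,-1.6]],"yaw":[0,0,0,0,0]}'
python3 -m jog '{"delta_pos":[[2,0,-0.1],[4,0,-0.2],[6,0,-0.2],[7,0,-0.2],[8,0,-0.2]],"yaw":[0,0,0,0,0]}'
```

```text
time: 8.58
tcp_pos: [0.5229, -0.056, 0.2251]
orientation: [0.999, 0.046, 0.001, 0.0]
contact_force: [-0.3, -1.1, 6.9]
gripper_width: 0.245
time: 9.0
tcp_pos: [0.5311, -0.0554, 0.2253]
orientation: [0.999, 0.046, 0.001, 0.001]
contact_force: [0.2, -2.3, 6.7]
gripper_width: 0.241
```

```bash
python3 -m jog '{"delta_pos":[[2,0,0],[4,0,0.1],[6,0,0.1],[7,0,0.1],[8,0,0.2]],"yaw":[0,0,0,0,0]}'
python3 -m jog '{"delta_pos":[[2,0,0.1],[4,0,0.2],[6,0,0.3],[7,0,0.4],[8,0,0.5]],"yaw":[0,0,0,0,0]}'
```

```text
time: 9.42
tcp_pos: [0.5393, -0.0549, 0.2252]
orientation: [0.999, 0.046, 0.001, 0.001]
contact_force: [-0.6, -2.0, 7.4]
gripper_width: 0.25
time: 9.83
tcp_pos: [0.5475, -0.0543, 0.2249]
orientation: [0.999, 0.046, 0.002, 0.001]
contact_force: [0.6, -2.4, 8.8]
gripper_width: 0.244
```

```bash
python3 -m jog '{"delta_pos":[[2,0,0.1],[4,0,0.2],[6,0,0.2],[7,0,0.3],[8,0,0.4]],"yaw":[0,0,0,0,0]}'
python3 -m jog '{"delta_pos":[[2,0,0],[4,0,0.1],[6,0,0.1],[7,0,0.2],[8,0,0.2]],"yaw":[0,0,0,0,0]}'
```

```text
time: 10.25
tcp_pos: [0.5555, -0.0538, 0.2245]
orientation: [0.999, 0.046, 0.002, 0.001]
contact_force: [1.2, -2.6, 8.0]
gripper_width: 0.247
time: 10.67
tcp_pos: [0.5632, -0.0533, 0.224]
orientation: [0.999, 0.046, 0.001, 0.001]
contact_force: [0.4, -2.0, 5.7]
gripper_width: 0.245
```

```bash
python3 -m jog '{"delta_pos":[[2,0,0.1],[4,0,0.1],[6,0,0.1],[7,0,0.1],[8,0,0.1]],"yaw":[0,0,0,0,0]}'
python3 -m jog '{"delta_pos":[[2,0,0],[4,0,0],[6,0,-0.1],[7,0,-0.1],[8,0,-0.2]],"yaw":[0,0,0,0,0]}'
```

```text
time: 11.08
tcp_pos: [0.5706, -0.0518, 0.2233]
orientation: [0.999, 0.046, 0.0, 0.001]
contact_force: [1.0, -3.4, 6.5]
gripper_width: 0.246
time: 11.5
tcp_pos: [0.5777, -0.051, 0.2235]
orientation: [0.999, 0.046, -0.001, 0.001]
contact_force: [-0.9, -4.4, 7.9]
gripper_width: 0.243
```

```bash
python3 -m jog '{"delta_pos":[[2,0,-0.2],[4,0,-0.4],[6,0,-0.5],[7,0,-0.6],[8,0,-0.7]],"yaw":[0,0,0,0,0]}'
python3 -m jog '{"delta_pos":[[2,0,-0.1],[4,0,-0.3],[6,0,-0.4],[7,0,-0.5],[8,0,-0.5]],"yaw":[0,0,0,0,0]}'
```

```text
time: 11.92
tcp_pos: [0.5857, -0.0505, 0.2242]
orientation: [0.999, 0.046, -0.001, 0.001]
contact_force: [-0.4, -5.0, 7.2]
gripper_width: 0.249
time: 12.33
tcp_pos: [0.5937, -0.0499, 0.2248]
orientation: [0.999, 0.046, -0.001, 0.001]
contact_force: [-1.0, -5.7, 7.4]
gripper_width: 0.249
```

```bash
python3 -m jog '{"delta_pos":[[2,0,-0.1],[4,0,-0.2],[6,0,-0.3],[7,0,-0.4],[8,0,-0.4]],"yaw":[0,0,0,0,0]}'
python3 -m jog '{"delta_pos":[[2,0,0],[4,0,0],[6,0,0],[7,0,0],[8,0,0]],"yaw":[0,0,0,0,0]}'
```

```text
time: 12.75
tcp_pos: [0.6018, -0.0491, 0.2251]
orientation: [0.999, 0.046, -0.001, 0.001]
contact_force: [-0.9, -4.3, 7.1]
gripper_width: 0.245
time: 13.17
tcp_pos: [0.6099, -0.0485, 0.2253]
orientation: [0.999, 0.046, -0.0, 0.001]
contact_force: [-0.1, -5.2, 7.5]
gripper_width: 0.242
```

```bash
python3 -m jog '{"delta_pos":[[2,0,0],[4,0,0.1],[6,0,0.2],[7,0,0.3],[8,0,0.3]],"yaw":[0,0,0,0,0]}'
python3 -m jog '{"delta_pos":[[2,0,0.1],[4,0,0.3],[6,0,0.4],[7,0,0.5],[8,0,0.6]],"yaw":[0,0,0,0,0]}'
python3 -m jog '{"delta_pos":[[2,0,0.1],[4,0,0.2],[6,0,0.3],[7,0,0.4],[8,0,0.4]],"yaw":[0,0,0,0,0]}'
```

```text
time: 13.58
tcp_pos: [0.6182, -0.0479, 0.2252]
orientation: [0.999, 0.046, -0.0, 0.001]
contact_force: [0.1, -5.5, 8.4]
gripper_width: 0.246
time: 14.0
tcp_pos: [0.6265, -0.0473, 0.225]
orientation: [0.999, 0.046, 0.0, 0.001]
contact_force: [-0.0, -5.7, 9.9]
gripper_width: 0.242
time: 14.42
tcp_pos: [0.6345, -0.0468, 0.2245]
orientation: [0.999, 0.046, 0.0, 0.001]
contact_force: [0.6, -5.1, 9.0]
gripper_width: 0.245
```

```bash
python3 -m jog '{"delta_pos":[[2,0,0.1],[4,0,0.1],[6,0,0.1],[7,0,0.1],[8,0,0.1]],"yaw":[0,0,0,0,0]}'
python3 -m jog '{"delta_pos":[[2,0,0],[4,0,0],[6,0,0],[7,0,0],[8,0,0]],"yaw":[0,0,0,0,0]}'
```

```text
time: 14.83
tcp_pos: [0.6422, -0.0454, 0.2239]
orientation: [0.999, 0.047, 0.0, 0.001]
contact_force: [1.2, -5.0, 7.2]
gripper_width: 0.25
time: 15.25
tcp_pos: [0.6497, -0.0434, 0.2233]
orientation: [0.999, 0.047, -0.0, 0.0]
contact_force: [0.6, -1.9, 3.3]
gripper_width: 0.245
```

```bash
python3 -m jog '{"delta_pos":[[1,0,0],[2,0,0],[4,0,0.1],[5,0,0.1],[6,0,0.1]],"yaw":[0,0,0,0,0]}'
python3 -m jog '{"delta_pos":[[1,0,0],[2,0,0],[4,0,0],[5,0,0],[6,0,0]],"yaw":[0,0,0,0,0]}'
python3 - <<'E'
from h import *
st();a=snap('top');b=snap('side')
cv2.imwrite('pics/r1.png',np.hstack([cv2.resize(a[150:250,180:300],(420,350)),cv2.resize(b[120:260,160:330],(380,350))]))
E
```

```text
time: 15.67
tcp_pos: [0.6544, -0.0427, 0.223]
orientation: [0.999, 0.047, -0.003, 0.0]
contact_force: [-3.6, -2.0, 6.4]
gripper_width: 0.245
time: 16.08
tcp_pos: [0.6593, -0.0418, 0.2229]
orientation: [0.999, 0.046, -0.004, -0.0]
contact_force: [-6.1, -1.6, 9.9]
gripper_width: 0.244
t 16.08 p [ 0.6593 -0.0418  0.2229] ang 5.33 F [-6.09 -1.64  9.85] M [-0.48  1.79  0.01] w 0.244 q [ 0.13  0.74 -0.2   1.85  0.25  0.58 -0.13] quat [ 9.989e-01  4.650e-02 -4.300e-03 -1.000e-04]
```

View pics/r1.png

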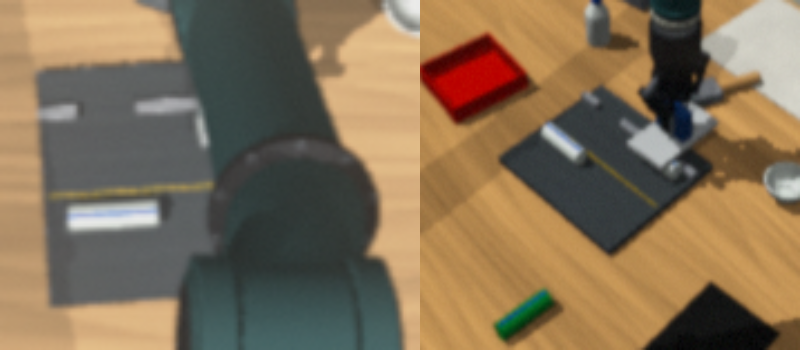

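The rod is at the rail: Fx rose to −6 N. The board height rose and fell twice by 2 mm, so this rod is clearly the oval one. I'll lift gently and move to the left-hand rod, which lies untouched at about (113,215) in the left half.

```bash
python3 -m jog '{"delta_pos":[[0,0,-1],[0,0,-3],[0,0,-8],[0,0,-20],[0,0,-32]],"yaw":[0,0,0,0,0]}'
python3 - <<'E'
from h import *
st();plan(.485,.0642,.250,5.3,2)
E
```

```text
time: 16.6
tcp_pos: [0.6616, -0.0419, 0.2557]
orientation: [0.999, 0.047, -0.0, -0.0]
contact_force: [-0.1, -0.0, -1.4]
gripper_width: 0.245
t 16.6 p [ 0.6616 -0.0419  0.2557] ang 5.35 F [-0.14 -0.01 -1.4 ] M [-0.01 -0.05 -0.02] w 0.245 q [ 0.14  0.7  -0.21  1.84  0.23  0.63 -0.12] quat [ 9.989e-01  4.670e-02 -4.000e-04 -4.000e-04]
move [-83.  -61.1   2.8] yaw 0.0
move [-83.  -61.    2.8] yaw 0.0
```

```bash
python3 -m jog '{"delta_pos":[[-14,-10,0],[-30,-22,0],[-48,-35,0],[-66,-48,0],[-83,-61,0]],"yaw":[0,0,0,0,0]}'
python3 -m jog '{"delta_pos":[[-17,-13,0],[-35,-26,1],[-55,-40,2],[-70,-52,3],[-83,-61,5]],"yaw":[0,0,0,0,0]}'
python3 -m jog '{"delta_pos":[[0,0,6],[0,0,12],[0,0,18],[0,0,22],[0,0,23]],"yaw":[0,0,0,0,0]}'
python3 -m jog '{"delta_pos":[[0,0,0.5],[0,0,1],[0,0,1],[0,0,1],[0,0,1]],"yaw":[0,0,0,0,0]}'
```

```text
time: 17.02
tcp_pos: [0.573, 0.0112, 0.2568]
orientation: [0.999, 0.046, 0.001, -0.0]
contact_force: [1.1, 0.8, -1.4]
gripper_width: 0.249
time: 17.43
tcp_pos: [0.4844, 0.065, 0.2518]
orientation: [0.999, 0.047, 0.001, -0.001]
contact_force: [0.9, -0.4, -1.8]
gripper_width: 0.245
time: 17.85
tcp_pos: [0.486, 0.063, 0.2266]
orientation: [0.999, 0.046, 0.0, 0.0]
contact_force: [-0.5, -0.1, -1.0]
gripper_width: 0.246
time: 18.27
tcp_pos: [0.4852, 0.0636, 0.2265]
orientation: [0.999, 0.046, 0.0, -0.0]
contact_force: [0.2, 0.0, -1.2]
gripper_width: 0.248
```

```bash
python3 -m jog '{"delta_pos":[[0,0,0.5],[0,0,1],[0,0,1.5],[0,0,2],[0,0,2]],"yaw":[0,0,0,0,0]}'
python3 -m jog '{"delta_pos":[[0,0,0.4],[0,0,0.8],[0,0,0.8],[0,0,0.8],[0,0,0.8]],"yaw":[0,0,0,0,0]}'
```

```text
time: 18.68
tcp_pos: [0.4851, 0.0636, 0.2243]
orientation: [0.999, 0.047, -0.0, 0.0]
contact_force: [0.6, -0.7, -1.4]
gripper_width: 0.244
time: 19.1
tcp_pos: [0.4851, 0.0636, 0.2236]
orientation: [0.999, 0.046, -0.0, 0.0]
contact_force: [0.3, -0.1, -1.9]
gripper_width: 0.245
```

```bash
python3 -m jog '{"delta_pos":[[0,0,0.4],[0,0,0.7],[0,0,0.7],[0,0,0.7],[0,0,0.7]],"yaw":[0,0,0,0,0]}'
python3 -m jog '{"delta_pos":[[0,0,0.3],[0,0,0.4],[0,0,0.4],[0,0,0.4],[0,0,0.4]],"yaw":[0,0,0,0,0]}'
```

```text
time: 19.52
tcp_pos: [0.4854, 0.0636, 0.2231]
orientation: [0.999, 0.046, 0.001, -0.0]
contact_force: [0.9, 0.5, 2.7]
gripper_width: 0.247
time: 19.93
tcp_pos: [0.4856, 0.0637, 0.223]
orientation: [0.999, 0.046, 0.001, -0.0]
contact_force: [0.2, -0.8, 4.8]
gripper_width: 0.247
```

Pressing at about 6.5 N. I'll roll in small steps and watch the force.

```bash
python3 -m jog '{"delta_pos":[[2,0,0],[4,0,0],[6,0,0],[8,0,0],[10,0,0]],"yaw":[0,0,0,0,0]}'
python3 -m jog '{"delta_pos":[[2,0,0],[4,0,0],[6,0,0],[8,0,0],[10,0,0]],"yaw":[0,0,0,0,0]}'
```

```text
time: 20.35
tcp_pos: [0.4956, 0.0645, 0.2231]
orientation: [0.999, 0.046, 0.001, -0.0]
contact_force: [-0.8, -1.1, 5.7]
gripper_width: 0.244
time: 20.77
tcp_pos: [0.5055, 0.0653, 0.2231]
orientation: [0.999, 0.046, 0.001, 0.0]
contact_force: [-0.5, -0.2, 6.2]
gripper_width: 0.25
```

Even running so far, so this looks like the round rod.

```bash
python3 -m jog '{"delta_pos":[[3,0,0],[6,0,0],[9,0,0],[12,0,0],[15,0,0]],"yaw":[0,0,0,0,0]}'
python3 -m jog '{"delta_pos":[[3,0,0],[6,0,0],[9,0,0],[12,0,0],[15,0,0]],"yaw":[0,0,0,0,0]}'
python3 -m jog '{"delta_pos":[[3,0,0],[6,0,0],[9,0,0],[12,0,0],[15,0,0]],"yaw":[0,0,0,0,0]}'
```

```text
time: 21.18
tcp_pos: [0.5205, 0.0666, 0.2231]
orientation: [0.999, 0.046, 0.001, 0.0]
contact_force: [-0.5, -2.0, 7.5]
gripper_width: 0.24
time: 21.6
tcp_pos: [0.5354, 0.0678, 0.2231]
orientation: [0.999, 0.046, 0.0, 0.0]
contact_force: [-0.3, -0.6, 6.7]
gripper_width: 0.245
time: 22.02
tcp_pos: [0.5503, 0.0691, 0.2231]
orientation: [0.999, 0.046, 0.0, 0.0]
contact_force: [0.4, -0.9, 5.6]
gripper_width: 0.242
```

```bash
python3 -m jog '{"delta_pos":[[3,0,0],[6,0,0],[9,0,0],[12,0,0],[15,0,0]],"yaw":[0,0,0,0,0]}'
python3 -m jog '{"delta_pos":[[3,0,0],[6,0,0],[9,0,0],[12,0,0],[15,0,0]],"yaw":[0,0,0,0,0]}'
python3 -m jog '{"delta_pos":[[3,0,0],[6,0,0],[9,0,0],[12,0,0],[15,0,0]],"yaw":[0,0,0,0,0]}'
python3 -m jog '{"delta_pos":[[3,0,0],[6,0,0],[9,0,0],[12,0,0],[15,0,0]],"yaw":[0,0,0,0,0]}'
```

```text
time: 22.43
tcp_pos: [0.5652, 0.0704, 0.2231]
orientation: [0.999, 0.046, 0.0, 0.001]
contact_force: [-0.3, -0.7, 6.6]
gripper_width: 0.245
time: 22.85
tcp_pos: [0.5801, 0.0716, 0.2231]
orientation: [0.999, 0.046, 0.0, 0.001]
contact_force: [0.1, -1.5, 7.0]
gripper_width: 0.243
time: 23.27
tcp_pos: [0.595, 0.0728, 0.2231]
orientation: [0.999, 0.046, -0.0, 0.001]
contact_force: [0.1, -2.4, 6.3]
gripper_width: 0.246
time: 23.68
tcp_pos: [0.6099, 0.0741, 0.2231]
orientation: [0.999, 0.046, -0.0, 0.001]
contact_force: [-0.4, -1.4, 6.7]
gripper_width: 0.244
```

```bash
python3 -m jog '{"delta_pos":[[3,0,0],[6,0,0],[9,0,0],[11,0,0],[13,0,0]],"yaw":[0,0,0,0,0]}'
python3 -m jog '{"delta_pos":[[3,0,0],[6,0,0],[9,0,0],[11,0,0],[13,0,0]],"yaw":[0,0,0,0,0]}'
python3 -m jog '{"delta_pos":[[2,0,0],[4,0,0],[5,0,0],[7,0,0],[8,0,0]],"yaw":[0,0,0,0,0]}'
```

```text
time: 24.1
tcp_pos: [0.6228, 0.0752, 0.2231]
orientation: [0.999, 0.046, -0.0, 0.001]
contact_force: [0.1, -2.7, 6.7]
gripper_width: 0.243
time: 24.52
tcp_pos: [0.6357, 0.0763, 0.223]
orientation: [0.999, 0.046, -0.0, 0.001]
contact_force: [0.1, -3.7, 5.1]
gripper_width: 0.251
time: 24.93
tcp_pos: [0.6437, 0.0769, 0.2231]
orientation: [0.999, 0.046, -0.0, 0.001]
contact_force: [-0.2, -2.7, 5.8]
gripper_width: 0.246
```

```bash
python3 -m jog '{"delta_pos":[[1,0,0],[2,0,0],[3,0,0],[4,0,0],[5,0,0]],"yaw":[0,0,0,0,0]}'
python3 -m jog '{"delta_pos":[[1,0,0],[2,0,0],[2,0,0],[3,0,0],[3,0,0]],"yaw":[0,0,0,0,0]}'
```

```text
time: 25.35
tcp_pos: [0.6463, 0.0774, 0.2227]
orientation: [0.999, 0.046, -0.004, 0.002]
contact_force: [-5.3, -3.4, 10.0]
gripper_width: 0.243
time: 25.77
tcp_pos: [0.6486, 0.0779, 0.2226]
orientation: [0.999, 0.046, -0.005, 0.002]
contact_force: [-4.7, -2.4, 9.6]
gripper_width: 0.243
```

Both rods have reached the rail. I'll lift and return the board to the mat.

```bash
python3 -m jog '{"delta_pos":[[0,0,-1],[0,0,-3],[0,0,-8],[0,0,-20],[0,0,-35]],"yaw":[0,0,0,0,0]}'
python3 - <<'E'
from h import *
st();plan(.4716,-.322,.258,7.75,3)
a=snap('top');b=snap('side')
cv2.imwrite('pics/r2.png',np.hstack([cv2.resize(a[150:250,180:300],(420,350)),cv2.resize(b[120:260,160:330],(380,350))]))
E
```

```text
time: 26.18
tcp_pos: [0.6509, 0.0792, 0.2572]
orientation: [0.999, 0.047, -0.001, 0.0]
contact_force: [-0.5, 0.0, -1.6]
gripper_width: 0.242
t 26.18 p [0.6509 0.0792 0.2572] ang 5.35 F [-0.54  0.   -1.64] M [-0.01  0.01  0.02] w 0.242 q [-0.06  0.69 -0.2   1.86  0.22  0.62 -0.29] quat [ 9.989e-01  4.660e-02 -1.200e-03  1.000e-04]
move [-72.  127.6  -0.3] yaw -0.014
move [-73.8 126.6  -0.3] yaw -0.014
move [-75.5 125.5  -0.3] yaw -0.014
```

View pics/r2.png

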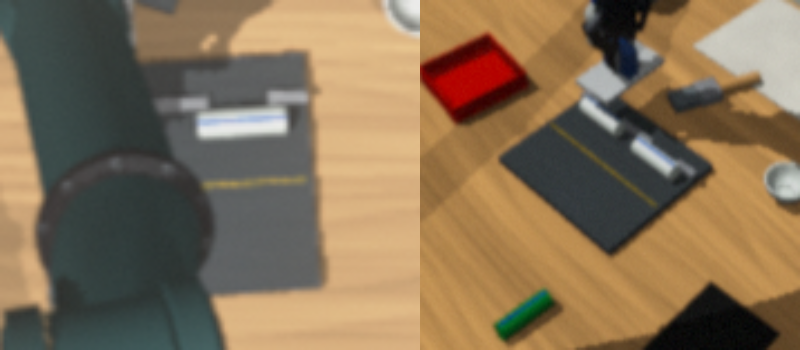

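Both rods lie at the rail, the oval at about (243,123) in the left half and both visible at (605,117) and (657,155) in the right half. Now the board goes to the mat.

```bash
python3 -m jog '{"delta_pos":[[-11,20,-2],[-26,46,-2],[-41,73,-2],[-56,100,-2],[-72,128,-2]],"yaw":[-0.003,-0.006,-0.009,-0.012,-0.014]}'
python3 -m jog '{"delta_pos":[[-15,25,0],[-30,51,0],[-45,76,0],[-60,102,0],[-74,127,0]],"yaw":[-0.003,-0.006,-0.009,-0.012,-0.014]}'
python3 -m jog '{"delta_pos":[[-17,28,0],[-34,56,0],[-50,84,0],[-66,110,0],[-75,126,0]],"yaw":[-0.003,-0.006,-0.009,-0.012,-0.014]}'
python3 -m jog '{"delta_pos":[[0,0,15],[0,0,30],[0,0,45],[0,0,55],[0,0,60]],"yaw":[0,0,0,0,0]}'
python3 - <<'E'
from h import *
st();plan(.4716,-.322,.1915,7.75)
E
```

```text
time: 26.7
tcp_pos: [0.5912, -0.0557, 0.2595]
orientation: [0.999, 0.054, 0.0, -0.0]
contact_force: [1.0, -0.7, -2.1]
gripper_width: 0.245
time: 27.12
tcp_pos: [0.5308, -0.1906, 0.2594]
orientation: [0.998, 0.06, 0.0, 0.0]
contact_force: [0.2, -0.6, -1.8]
gripper_width: 0.241
time: 27.53
tcp_pos: [0.47, -0.3273, 0.2593]
orientation: [0.998, 0.065, -0.001, 0.001]
contact_force: [-0.2, -0.3, -2.1]
gripper_width: 0.243
time: 27.95
tcp_pos: [0.4721, -0.3231, 0.1981]
orientation: [0.998, 0.068, -0.001, -0.001]
contact_force: [0.3, -0.5, -2.0]
gripper_width: 0.243
t 27.95 p [ 0.4721 -0.3231  0.1981] ang 7.75 F [ 0.33 -0.51 -2.03] M [-0.04 -0.01 -0.01] w 0.243 q [ 0.67  0.72 -0.21  2.06  0.36  0.4   0.32] quat [ 9.977e-01  6.750e-02 -8.000e-04 -6.000e-04]
move [-0.3 -1.1  6.6] yaw -0.0
```

```bash
python3 -m jog '{"delta_pos":[[0,-1,2],[0,-1,4],[0,-1,6],[0,-1,6.8],[0,-1,6.8]],"yaw":[0,0,0,0,0]}'
python3 -m jog '{"delta_pos":[[0,0,0.3],[0,0,0.5],[0,0,0.5],[0,0,0.5],[0,0,0.5]],"yaw":[0,0,0,0,0]}'
```

```text
time: 28.37
tcp_pos: [0.4724, -0.3224, 0.193]
orientation: [0.998, 0.068, 0.0, 0.0]
contact_force: [0.3, 0.1, -2.5]
gripper_width: 0.248
time: 28.78
tcp_pos: [0.4722, -0.3224, 0.1923]
orientation: [0.998, 0.067, 0.0, 0.0]
contact_force: [0.3, -0.5, -1.1]
gripper_width: 0.243
```

```bash
python3 -m jog '{"delta_pos":[[0,0,0.3],[0,0,0.6],[0,0,0.8],[0,0,0.8],[0,0,0.8]],"yaw":[0,0,0,0,0]}'
python3 -m jog '{"delta_pos":[[0,0,0],[0,0,0],[0,0,0],[0,0,0],[0,0,0]],"yaw":[0,0,0,0,0]}' 60 40
python3 -m jog '{"delta_pos":[[0,0,-5],[0,0,-20],[0,0,-45],[0,0,-75],[0,0,-110]],"yaw":[0,0,0,0,0]}'
python3 - <<'E'
from h import *
st()
a=snap('top');h=cv2.cvtColor(a,cv2.COLOR_BGR2HSV);S=h[:,:,1];V=h[:,:,2]
m=((V>130)&(S<90)).astype(np.uint8);k=np.zeros_like(m);k[172:200,205:275]=1;m*=k
for q in cv2.findContours(m,0,1)[0]:
    if cv2.contourArea(q)>10:
        r=cv2.minAreaRect(q);W=np.array([pt('top',*p,.026) for p in cv2.boxPoints(r)])
        print(np.round(r,1) if 0 else r, W.mean(0).round(4), [np.linalg.norm(W[i+1]-W[i]).round(3) for i in(0,1)])
cv2.imwrite('pics/r3.png',np.hstack([cv2.resize(a[155:235,180:290],(440,320),interpolation=2),cv2.resize(a[180:280,290:390],(320,320))]))
E
```

```text
time: 29.2
tcp_pos: [0.4722, -0.3223, 0.1914]
orientation: [0.998, 0.067, -0.0, 0.0]
contact_force: [-0.0, 0.2, -1.9]
gripper_width: 0.245
time: 29.62
tcp_pos: [0.4723, -0.3224, 0.1915]
orientation: [0.998, 0.068, 0.0, 0.0]
contact_force: [0.1, -0.6, 0.2]
gripper_width: 0.702
time: 30.03
tcp_pos: [0.4715, -0.322, 0.3017]
orientation: [0.998, 0.068, -0.001, -0.001]
contact_force: [0.8, -0.1, -0.4]
gripper_width: 0.701
t 30.03 p [ 0.4715 -0.322   0.3017] ang 7.75 F [ 0.82 -0.12 -0.38] M [-0.05 -0.02  0.02] w 0.701 q [ 0.74  0.56 -0.3   2.03  0.28  0.6   0.38] quat [ 9.977e-01  6.760e-02 -1.300e-03 -9.000e-04]
((213.9467010498047, 186.25381469726562), (6.625976085662842, 18.381738662719727), 85.91438293457031) [0.6055 0.0621 0.026 ] [np.float64(0.059), np.float64(0.021)]
((244.28811645507812, 182.96530151367188), (12.264822959899902, 48.22232437133789), 86.3086166381836) [ 0.6181 -0.035   0.026 ] [np.float64(0.155), np.float64(0.04)]
```

View pics/r3.png

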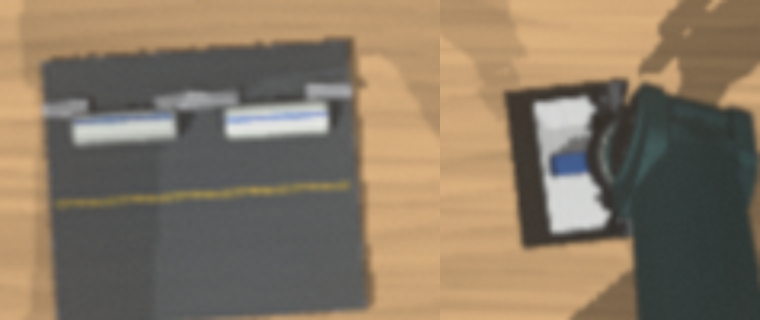

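The board is flat on the mat, with its handle at (570,163) in the right half. The oval rod is centred at crop (277,120), full picture (249.2,185.1); the round rod is at full picture (211.3,186.8). Both touch the rail beside their finger gaps.

Run:
```python
from h import *
c=np.array([.5622,.0073]);t=np.radians(5.3);R=np.array([[np.cos(t),np.sin(t)],[-np.sin(t),np.cos(t)]])
for u,v in((249.25,185.1),(211.3,186.8),(248,185.1)):
    w=pt('top',u,v,.026);print(w.round(4),(R@(w[:2]-c)).round(4))
g=c+R.T@np.array([.050,-.060]);print('nominal',g)
w=pt('top',248.6,185.1,.026);print('target',w)
plan(w[0],w[1],.235,5.3,2)
```

```text
[ 0.6116 -0.051   0.026 ] [ 0.0438 -0.0627]
[0.6036 0.0705 0.026 ] [0.047  0.0591]
[ 0.6115 -0.047   0.026 ] [ 0.044  -0.0587]
nominal [ 0.61752847 -0.04782495]
target [ 0.61151344 -0.04896072  0.026     ]
move [  86.6 -126.6   36.9] yaw 0.021
move [  83.9 -128.4   36.9] yaw 0.021
```

```bash
python3 -m jog '{"delta_pos":[[14,-20,0],[31,-45,5],[49,-72,13],[68,-100,24],[87,-127,35]],"yaw":[0.004,0.008,0.012,0.016,0.021]}' 55 40
python3 -m jog '{"delta_pos":[[19,-28,8],[38,-57,16],[58,-86,24],[76,-112,30],[86,-128,34]],"yaw":[0.004,0.008,0.012,0.016,0.021]}'
python3 -m jog '{"delta_pos":[[0,0,0],[0,0,0],[0,0,0],[0,0,0],[0,0,0]],"yaw":[0,0,0,0,0]}'
python3 - <<'E'
from h import *
st();plan(.6135,-.049,.187,5.3)
a=snap('side','s4.png');cv2.imwrite('pics/s4c.png',cv2.resize(a[120:220,190:330],(700,500),interpolation=2))
E
```

```text
time: 30.5
tcp_pos: [0.5418, -0.1837, 0.2667]
orientation: [0.998, 0.056, 0.001, 0.0]
contact_force: [-0.1, 0.1, -0.5]
gripper_width: 0.644
time: 30.92
tcp_pos: [0.6139, -0.043, 0.2322]
orientation: [0.999, 0.049, 0.001, -0.001]
contact_force: [-0.1, 0.8, 0.2]
gripper_width: 0.641
time: 31.33
tcp_pos: [0.6116, -0.0499, 0.2326]
orientation: [0.999, 0.045, -0.0, 0.001]
contact_force: [0.0, 0.4, 0.3]
gripper_width: 0.642
t 31.33 p [ 0.6116 -0.0499  0.2326] ang 5.16 F [0.05 0.35 0.3 ] M [-0.02 -0.02  0.02] w 0.642 q [ 0.15  0.69 -0.21  1.96  0.27  0.52 -0.15] quat [ 9.99e-01  4.50e-02 -2.00e-04  6.00e-04]
move [ 2.  -0.8 45.6] yaw -0.002
```

View pics/s4c.png

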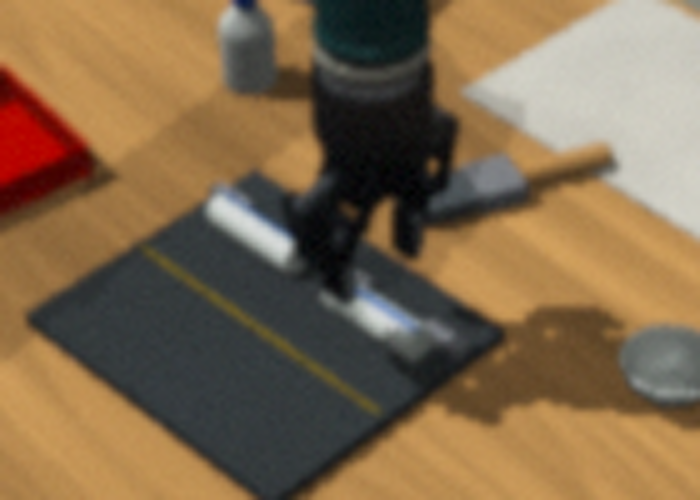

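The open jaws hover over the oval rod, which lies from about (330,290) to (430,345) with one finger on each side. I'll go down, guarded, and close softly.

```bash
python3 -m jog '{"delta_pos":[[1,-1,12],[2,-1,24],[2,-1,34],[2,-1,40],[2,-1,41]],"yaw":[0,0,0,0,0]}'
python3 -m jog '{"delta_pos":[[0,0,1],[0,0,2],[0,0,3],[0,0,4],[0,0,4]],"yaw":[0,0,0,0,0]}'
python3 -m jog '{"delta_pos":[[0,0,0],[0,0,0],[0,0,0],[0,0,0],[0,0,0]],"yaw":[0,0,0,0,0]}' 0 25
python3 -m jog '{"delta_pos":[[0,0,0],[0,0,0],[0,0,0],[0,0,0],[0,0,0]],"yaw":[0,0,0,0,0]}' 0 40
```

```text
time: 31.8
tcp_pos: [0.6132, -0.0466, 0.1891]
orientation: [0.999, 0.047, -0.002, -0.0]
contact_force: [-0.5, 0.1, -1.3]
gripper_width: 0.646
time: 32.22
tcp_pos: [0.6142, -0.0466, 0.1876]
orientation: [0.999, 0.047, 0.0, 0.0]
contact_force: [-1.4, -0.7, -0.7]
gripper_width: 0.64
time: 32.63
tcp_pos: [0.6142, -0.0467, 0.1877]
orientation: [0.999, 0.046, 0.0, 0.0]
contact_force: [-0.4, 0.6, 2.9]
gripper_width: 0.293
time: 33.05
tcp_pos: [0.6142, -0.0466, 0.1878]
orientation: [0.999, 0.046, 0.0, 0.0]
contact_force: [-0.7, 0.6, 5.6]
gripper_width: 0.292
```

```bash
python3 -m jog '{"delta_pos":[[0,0,-3],[0,0,-15],[0,0,-35],[0,0,-60],[0,0,-90]],"yaw":[0,0,0,0,0]}'
python3 - <<'E'
from h import *
st();plan(.506,.296,.278,1,2)
E
```

```text
time: 33.47
tcp_pos: [0.6131, -0.0466, 0.2773]
orientation: [0.999, 0.047, -0.002, -0.0]
contact_force: [0.8, -0.1, -1.4]
gripper_width: 0.293
t 33.47 p [ 0.6131 -0.0466  0.2773] ang 5.35 F [ 0.79 -0.15 -1.43] M [-0.03 -0.07 -0.05] w 0.293 q [ 0.17  0.63 -0.24  1.94  0.24  0.6  -0.13] quat [ 9.989e-01  4.660e-02 -1.800e-03 -2.000e-04]
move [ -37.4 -175.6   -0.3] yaw 0.038
move [ -44.  -174.    -0.3] yaw 0.038
```

```bash
python3 -m jog '{"delta_pos":[[-5,-22,0],[-12,-56,0],[-20,-95,0],[-29,-135,0],[-37,-175,0]],"yaw":[0.008,0.016,0.024,0.03,0.038]}'
python3 -m jog '{"delta_pos":[[-10,-40,0],[-20,-80,0],[-30,-118,0],[-38,-152,0],[-44,-174,0]],"yaw":[0.008,0.016,0.024,0.03,0.038]}'
python3 -m jog '{"delta_pos":[[0,0,0],[0,0,0],[0,0,15],[0,0,30],[0,0,40]],"yaw":[0,0,0,0,0]}'
python3 - <<'E'
from h import *
st();plan(.506,.296,.181,1)
a=snap('side');b=snap('top');cv2.imwrite('pics/s5.png',np.hstack([cv2.resize(a[90:190,150:290],(490,350),interpolation=2),cv2.resize(b[170:270,90:180],(300,350))]))
E
```

```text
time: 33.88
tcp_pos: [0.5601, 0.1252, 0.2779]
orientation: [1.0, 0.027, 0.0, -0.0]
contact_force: [0.1, 1.4, -1.6]
gripper_width: 0.284
time: 34.3
tcp_pos: [0.5054, 0.3003, 0.2781]
orientation: [1.0, 0.011, -0.0, -0.002]
contact_force: [0.6, 0.7, -0.6]
gripper_width: 0.288
time: 34.72
tcp_pos: [0.5079, 0.2932, 0.2366]
orientation: [1.0, 0.007, -0.0, 0.001]
contact_force: [-0.3, -0.3, -0.9]
gripper_width: 0.294
t 34.72 p [0.5079 0.2932 0.2366] ang 0.82 F [-0.33 -0.34 -0.95] M [ 0.06 -0.   -0.03] w 0.294 q [-0.5   0.66 -0.14  2.02  0.2   0.47 -0.78] quat [ 1.0e+00  7.2e-03 -4.0e-04  1.1e-03]
move [-1.9 -2.8 55.6] yaw -0.003
```

View pics/s5.png

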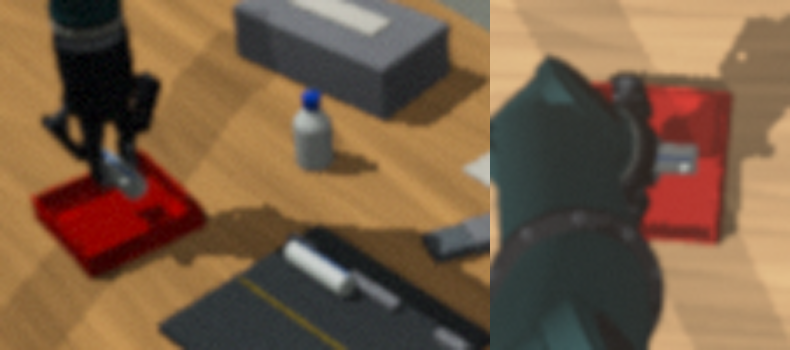

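The rod is held at about (125,175) above the tray, and the round rod stays at the rail at (318,268). I'll lower it gently.

```bash
python3 -m jog '{"delta_pos":[[-1,-2,12],[-2,-3,24],[-2,-3,36],[-2,-3,46],[-2,-3,49]],"yaw":[0,0,0,0,0]}'
python3 -m jog '{"delta_pos":[[0,0,1],[0,0,2],[0,0,3],[0,0,4],[0,0,4]],"yaw":[0,0,0,0,0]}'
python3 -m jog '{"delta_pos":[[0,0,0.5],[0,0,1],[0,0,1.5],[0,0,1.5],[0,0,1.5]],"yaw":[0,0,0,0,0]}'
```

```text
time: 35.23
tcp_pos: [0.5047, 0.2982, 0.1863]
orientation: [1.0, 0.009, -0.001, 0.001]
contact_force: [-0.5, -0.2, -2.1]
gripper_width: 0.293
time: 35.65
tcp_pos: [0.5056, 0.2985, 0.1847]
orientation: [1.0, 0.008, 0.0, -0.0]
contact_force: [0.2, 0.1, -1.5]
gripper_width: 0.287
time: 36.07
tcp_pos: [0.5054, 0.2984, 0.1829]
orientation: [1.0, 0.008, -0.0, -0.0]
contact_force: [-0.2, -0.0, -1.5]
gripper_width: 0.291
```

```bash
python3 -m jog '{"delta_pos":[[0,0,0.5],[0,0,1],[0,0,1.5],[0,0,1.5],[0,0,1.5]],"yaw":[0,0,0,0,0]}'
python3 -m jog '{"delta_pos":[[0,0,0.3],[0,0,0.6],[0,0,1],[0,0,1],[0,0,1]],"yaw":[0,0,0,0,0]}'
```

```text
time: 36.48
tcp_pos: [0.5054, 0.2984, 0.1813]
orientation: [1.0, 0.009, -0.0, 0.0]
contact_force: [-0.3, 0.0, -1.6]
gripper_width: 0.286
time: 36.9
tcp_pos: [0.5054, 0.2984, 0.1803]
orientation: [1.0, 0.008, -0.0, 0.0]
contact_force: [-0.3, 0.1, -0.9]
gripper_width: 0.289
```

```bash
python3 -m jog '{"delta_pos":[[0,0,0.3],[0,0,0.6],[0,0,0.8],[0,0,0.8],[0,0,0.8]],"yaw":[0,0,0,0,0]}'
python3 -m jog '{"delta_pos":[[0,0,0.3],[0,0,0.6],[0,0,0.6],[0,0,0.6],[0,0,0.6]],"yaw":[0,0,0,0,0]}'
```

```text
time: 37.32
tcp_pos: [0.5054, 0.2985, 0.1798]
orientation: [1.0, 0.009, 0.0, -0.0]
contact_force: [-0.3, -1.1, 2.1]
gripper_width: 0.288
time: 37.73
tcp_pos: [0.5054, 0.2985, 0.1798]
orientation: [1.0, 0.008, 0.0, 0.0]
contact_force: [-1.6, -1.5, 6.4]
gripper_width: 0.29
```

Rod contact is felt on the tray floor. I'll open partially, retreat upward, and check.

```bash
python3 -m jog '{"delta_pos":[[0,0,0],[0,0,0],[0,0,0],[0,0,0],[0,0,0]],"yaw":[0,0,0,0,0]}' 45 20
python3 -m jog '{"delta_pos":[[0,0,-5],[0,0,-20],[0,0,-50],[0,0,-85],[0,0,-120]],"yaw":[0,0,0,0,0]}'
python3 -m jog '{"delta_pos":[[-5,20,-5],[-10,50,-10],[-10,90,-10],[-10,130,-10],[-10,160,-10]],"yaw":[0,0,0,0,0]}'
python3 - <<'E'
from h import *
st()
a=snap('side');b=snap('top','end.png');cv2.imwrite('pics/s6.png',np.vstack([cv2.resize(b[150:270,90:380],(725,300),interpolation=2),cv2.resize(a[90:210,100:390],(725,300),interpolation=2)]))
E
```

```text
time: 38.15
tcp_pos: [0.5054, 0.2985, 0.1788]
orientation: [1.0, 0.009, -0.0, 0.0]
contact_force: [-0.3, 0.4, -0.5]
gripper_width: 0.527
time: 38.57
tcp_pos: [0.505, 0.2982, 0.3]
orientation: [1.0, 0.009, -0.001, 0.0]
contact_force: [0.8, 0.6, -0.3]
gripper_width: 0.528
time: 38.98
tcp_pos: [0.4976, 0.1351, 0.3095]
orientation: [1.0, 0.008, -0.0, 0.001]
contact_force: [1.3, -1.2, -0.1]
gripper_width: 0.526
t 38.98 p [0.4976 0.1351 0.3095] ang 0.88 F [ 1.25 -1.19 -0.05] M [0.01 0.02 0.01] w 0.526 q [-0.21  0.48 -0.19  2.15  0.18  0.53 -0.52] quat [ 1.0e+00  7.7e-03 -1.0e-04  9.0e-04]
```

View pics/s6.png

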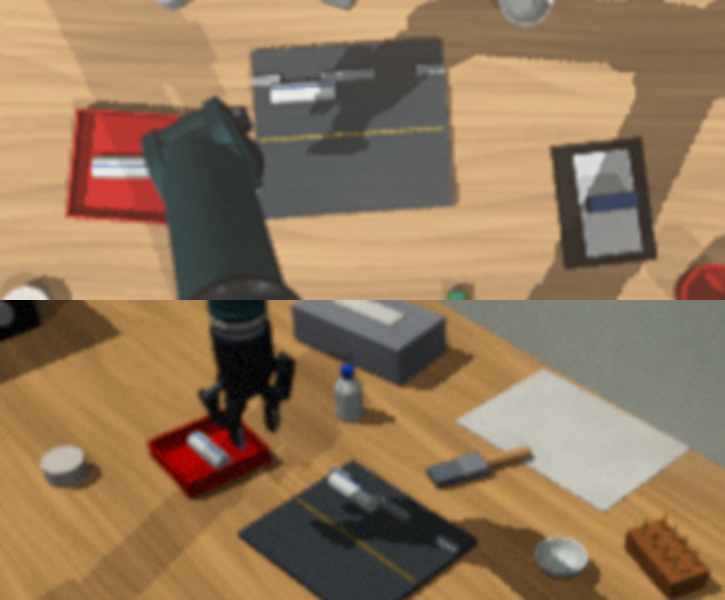

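Final view: the oval rod lies flat in the tray at (120,167), the round rod is at the rail at (302,92), the board is flat on its mat at (607,203), and the bystanders are in place.

```bash
python3 -c "
from plant import finish_job
print(finish_job())"
```

```text
the job is handed in; nothing more can be done
None
```

The job is handed in at about 39 s on the robot's clock. No verdict was reported.

- **Rolling:** I rolled both rods to the stop rail under the board. Contact forces stayed at about 20 N or less in the readings I got, taken only at the end of each call.
- **Which rod is oval:** The right-hand rod lifted the board by about 2 mm twice, so I took it as the oval one. The left-hand rod ran evenly: the board's height changed by only about 0.1 mm until it reached the rail.
- **Putting away:** The board went back on the mat. I laid the oval rod on the tray floor, felt contact, and only then opened the fingers. The round rod was never gripped or lifted.

**Last checks:** The final pictures show the oval rod flat in the tray, the round rod at the rail, the board on its mat, and the bystanders in view where they were. The measured rod positions along the plate were 44 mm (oval, before I picked it up) and 47 mm (round), against the nominal 50 mm. That gap is within tolerance and about the size of the camera error. No check failed.

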